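# Size a repair peg on the sprung hole gauge

### The job

Size the brass peg that hangs in the orange stand on the sprung hole gauge: push it through the large hole first, right down to its collar, then through the next smaller one, and so on until a hole refuses it (well felt for, it still only presses the plate down) or the smallest has taken it. Leave it standing in the smallest hole that it passes, collar down on the plate, and let go. Work gently, never forcing the plate far down towards its stop, and leave the two pegs in the rack, the tin and the bowl alone.

Things in the scene. Friction and masses are not known exactly. Their poses are not given: they have to be found in the camera images.
- peg_1 (a point): one of three look-alike brass pegs with a square wooden grip, 60 to 120 g. From the foot up: round shank 45 mm (14, 17 or 20 mm thick: one peg of each, which is which is not told; foot tapered 0.8 mm all round over its last 2 mm), collar 34 mm wide, 5 mm thick, grip 18 x 18 mm, 45 mm tall. This point: centre of the grip, 72.5 mm above the foot, 27.5 above the collar's underside; z up the peg, x, y square to the grip's flats
- peg_2 (a point): one of three look-alike brass pegs with a square wooden grip, 60 to 120 g. From the foot up: round shank 45 mm (14, 17 or 20 mm thick: one peg of each, which is which is not told; foot tapered 0.8 mm all round over its last 2 mm), collar 34 mm wide, 5 mm thick, grip 18 x 18 mm, 45 mm tall. This point: centre of the grip, 72.5 mm above the foot, 27.5 above the collar's underside; z up the peg, x, y square to the grip's flats
- peg_3 (a point): one of three look-alike brass pegs with a square wooden grip, 60 to 120 g. From the foot up: round shank 45 mm (14, 17 or 20 mm thick: one peg of each, which is which is not told; foot tapered 0.8 mm all round over its last 2 mm), collar 34 mm wide, 5 mm thick, grip 18 x 18 mm, 45 mm tall. This point: centre of the grip, 72.5 mm above the foot, 27.5 above the collar's underside; z up the peg, x, y square to the grip's flats
- hole_large (a point): nominal centre of the large hole (21.2 mm, right through; blue dot), in the plate's top face at rest, 75 mm above the table. z up, y along the row from small to large, 52 mm from hole to hole. Fixed to the frame: the plate sits in it out of true, so all three real holes are shifted alike by up to 5 mm in x and 5 mm in y, differently each time, unmeasured; the shift stays put
- hole_medium (a point): nominal centre of the medium hole (18.2 mm, right through; yellow dot), in the plate's top face at rest, 75 mm above the table. z up, y along the row from small to large, 52 mm from hole to hole. Fixed to the frame: the plate sits in it out of true, so all three real holes are shifted alike by up to 5 mm in x and 5 mm in y, differently each time, unmeasured; the shift stays put
- hole_small (a point): nominal centre of the small hole (15.2 mm, right through; red dot), in the plate's top face at rest, 75 mm above the table. z up, y along the row from small to large, 52 mm from hole to hole. Fixed to the frame: the plate sits in it out of true, so all three real holes are shifted alike by up to 5 mm in x and 5 mm in y, differently each time, unmeasured; the shift stays put
- gauge_plate (a joint): how far the sprung aluminium plate (76 x 170 x 12 mm, dark wooden frame 110 x 200 mm, open below for the whole shank) is sunk, m; stop at 0.016. It gives at 3 N, then 0.3 N per mm, and springs back; past 12 mm (6.6 N) it is forced. A peg off a hole or on one too small sinks it; on finding a hole that takes the peg it springs up and the push vanishes. A peg's weight does not sink it
- stand: orange block 70 x 70 x 55 mm, fixed, with a 24 mm hole in which the peg to be sized hangs upright by its collar at the start; origin at the centre of its underside
- rack: brown wooden block 70 x 130 x 55 mm, fixed, with two 24 mm holes (30 mm either side of its centre along y) in which the two other pegs hang; origin at the centre of its underside
- tin: loose round tin with a dark lid, 80 mm across, 60 mm tall, bystander; origin at the centre of its underside
- dish: loose blue ceramic bowl, 116 mm across, 35 mm tall, bystander; origin at the centre of its underside

How it is judged:
On the way, in this order (a step that is already met when the one before it is completed fails the run):
1. the peg has been pushed at least 33 mm down through the large hole (((horizontal distance between peg_1 and hole_large below 0.01 m and z of peg_1 in the frame of hole_large below 0.04 m and angle between peg_1's own z axis and vertical below 0.2 rad) or (horizontal distance between peg_2 and hole_large below 0.01 m and z of peg_2 in the frame of hole_large below 0.04 m and angle between peg_2's own z axis and vertical below 0.2 rad) or (horizontal distance between peg_3 and hole_large below 0.01 m and z of peg_3 in the frame of hole_large below 0.04 m and angle between peg_3's own z axis and vertical below 0.2 rad))), for 0.1 s.
2. then the medium hole has been tried: a 14 or 17 mm peg is at least 33 mm down in it, a 20 mm peg has been pressed on it (within 12 mm of its nominal centre) so that the plate sinks over 1 mm (((horizontal distance between peg_2 and hole_medium below 0.012 m and z of peg_2 in the frame of hole_medium below 0.0735 m and angle between peg_2's own z axis and vertical below 0.2 rad and value of joint gauge_plate above 0.001 m) or (horizontal distance between peg_1 and hole_medium below 0.01 m and z of peg_1 in the frame of hole_medium below 0.04 m and angle between peg_1's own z axis and vertical below 0.2 rad) or (horizontal distance between peg_3 and hole_medium below 0.01 m and z of peg_3 in the frame of hole_medium below 0.04 m and angle between peg_3's own z axis and vertical below 0.2 rad))), for 0.1 s.
3. then the 14 mm peg is at least 33 mm down in the small hole; or the 17 mm peg has been pressed on the small hole so that the plate sinks over 1 mm; or the 20 mm peg is back in the large hole (((horizontal distance between peg_2 and hole_large below 0.01 m and z of peg_2 in the frame of hole_large below 0.04 m and angle between peg_2's own z axis and vertical below 0.2 rad) or (horizontal distance between peg_1 and hole_small below 0.012 m and z of peg_1 in the frame of hole_small below 0.0735 m and angle between peg_1's own z axis and vertical below 0.2 rad and value of joint gauge_plate above 0.001 m) or (horizontal distance between peg_3 and hole_small below 0.01 m and z of peg_3 in the frame of hole_small below 0.04 m and angle between peg_3's own z axis and vertical below 0.2 rad))), for 0.1 s.
At the end, for the whole second after the job is handed in: The stand's peg is in the smallest hole it passes (20 mm: large, 17: medium, 14: small), upright, collar within 4 mm of the plate at rest, plate up (within 2 mm), released; the others in the rack, tin and bowl within 20 mm of their starts (((horizontal distance between peg_1 and hole_medium below 0.01 m and z of peg_1 in the frame of hole_medium below 0.0315 m and angle between peg_1's own z axis and vertical below 0.1 rad and value of joint gauge_plate below 0.002 m and distance of each of tin, dish from where it was at the start of the episode below 0.02 m and (horizontal distance between peg_2 and rack below 0.045 m and angle between peg_2's own z axis and vertical below 0.1 rad and height (world z) of peg_2 below 0.092 m) and (horizontal distance between peg_3 and rack below 0.045 m and angle between peg_3's own z axis and vertical below 0.1 rad and height (world z) of peg_3 below 0.092 m)) or (horizontal distance between peg_2 and hole_large below 0.01 m and z of peg_2 in the frame of hole_large below 0.0315 m and angle between peg_2's own z axis and vertical below 0.1 rad and value of joint gauge_plate below 0.002 m and distance of each of tin, dish from where it was at the start of the episode below 0.02 m and (horizontal distance between peg_1 and rack below 0.045 m and angle between peg_1's own z axis and vertical below 0.1 rad and height (world z) of peg_1 below 0.092 m) and (horizontal distance between peg_3 and rack below 0.045 m and angle between peg_3's own z axis and vertical below 0.1 rad and height (world z) of peg_3 below 0.092 m)) or (horizontal distance between peg_3 and hole_small below 0.01 m and z of peg_3 in the frame of hole_small below 0.0315 m and angle between peg_3's own z axis and vertical below 0.1 rad and value of joint gauge_plate below 0.002 m and distance of each of tin, dish from where it was at the start of the episode below 0.02 m and (horizontal distance between peg_1 and rack below 0.045 m and angle between peg_1's own z axis and vertical below 0.1 rad and height (world z) of peg_1 below 0.092 m) and (horizontal distance between peg_2 and rack below 0.045 m and angle between peg_2's own z axis and vertical below 0.1 rad and height (world z) of peg_2 below 0.092 m)))); the robot touches nothing.
It fails at once if the gauge plate is forced down more than 12 mm (about 7 N) (value of joint gauge_plate above 0.012 m).
It fails at once if a second peg is moved more than 20 mm (distance of each of peg_1, peg_2 from where it was at the start of the episode above 0.02 m or distance of each of peg_1, peg_3 from where it was at the start of the episode above 0.02 m or distance of each of peg_2, peg_3 from where it was at the start of the episode above 0.02 m).
It fails at once if the tin or the bowl is moved more than 20 mm (distance of any of tin, dish from where it was at the start of the episode above 0.02 m).
It also fails if it takes over 72 s, if anything falls off the work surface, if the arm or the gripper's body presses on something with over 40 N, if the wrist force passes 120 N, or if a joint passes its speed limit or range.

### The arm

A 6-joint arm with a two-finger parallel gripper is mounted at the origin on the work surface. World frame = base frame: x ahead of the robot, y to its left, z up, the work surface at z = 0. Lengths are in m, angles in rad, forces in N, time in s.
With the tool pointing down it reaches from about 0.25 to 0.85 m from the base axis. Payload 12.5 kg.
Tool frame: the origin (TCP) lies between the finger pads; the fingertips stand 22 mm ahead of it and the grasp point (between the pads) lies 3 mm ahead of it; z points along the fingers, y is the direction in which the jaws open and shut (so a half turn about z gives the same grasp; the last joint's range is limited). The gripper opens to 93 mm and grips with 3 to 60 N. Pads are 15 mm wide; open, the fingers measure 128 mm over their backs; the gripper's body (75 mm by 188 mm) begins 65 mm behind the grasp point.
Start: joints at [-1.358, 0.351, 1.652, -0, 1.139, -0.085], TCP at [0.161, -0.526, 0.241] pointing down, gripper open.
Joint ranges: [-2.75, 2.75], [-0.79, 2.1], [0.01, 2.65], [-1.57, 4.71], [0.07, 3.14], [-2.87, 2.87]. Speed limits (rad/s): [2.22, 2.22, 2.79, 3.14, 3.14, 3.14].

### API

Orientations are given as a unit quaternion [w, x, y, z].
In Python, from bench import * gives the robot as it stands.
- The arm moves only by the tool drive_tool, never from a script. Its argument "targets" is a list of rows, each a list of 3 entries, a list of its own where there are three numbers: the turn, a rotation vector about the tool's x, y, z in rad, then the shift along the tool's x, y, z in m, then the opening, from 0 (shut) to 1 (fully open). A call has 1 to 5 rows; each row is the pose to reach, as a shift and turn from the pose commanded when the call began, along the tool's axes at that moment; what a row does not reach only later rows make up. A row lasts 1/8 s, in which the tool goes at most 62.5 mm and 10.7 degrees, less where a joint would pass 70% of its speed; a pose out of reach is approached as far as the arm can. A call with a gripper value outside its range is refused whole. The fingers move at their own pace and stop on an object; "newtons" is the grip in N (left out, the last holds). Time passes only in rows, so rows that repeat a pose let the fingers close. It gives the time, the measured TCP pose, the force and the opening at its end, in the units of the state.
- observe(): the state, without advancing time (a new reading comes with each control period).
- snapshot(name): name is "scene" or "top" or "wrist"; returns (picture, depth): 384x512x3 uint8, red, green, blue; 384x512 float32, m along the optical axis (not along the pixel's ray), 0 where there is no reading.
- get_calibration(name): a dict with "fovy" (degrees; the focal length in pixels is half the picture's height over the tangent of half this angle, whatever the lens; pixels are square), "cx", "cy" (the principal point, pixels), "eye" and "rotation" of the camera in the world. Camera axes: x right, y down, z forward; pixel columns grow to the right and rows downward; lengths in m; the calibration is good to about 2 mm. A picture is of the moment at which its call begins: read the wrist's pose just before it. get_calibration takes no time and is no camera call; for the wrist camera it gives the pose at the moment of the call.
- finish_job(): hands the job in, once; it reports no verdict.
The state is a dict: "clock": time; "qpos": joint angles; "dq": joint speeds; "tau": joint torques, N m; "ee_pos": TCP position; "ee_rot": TCP orientation; "contact_force": force on the tool from outside, world axes, zero at the start; "ft_torque": the same for the moment, N m; "width": finger opening in m.
Only numpy, scipy, OpenCV 4.12 (cv2) and the standard library are available. Lean on these libraries where they do the work, as an engineer would, in place of code of your own. Each camera call takes 0.05 s, during which the arm holds its last target.

## Working session

There is one attempt and no reset: what is moved stays moved. The work goes in short steps, Python scripts to look and compute and a tool call to move; the robot and the scene stay as the last step left them, time stands still between calls to the robot, and variables do not carry over. Pictures are saved under pics/ and viewed, and the job is handed in when it is done.

Besides the shell and the picture viewer there is one more tool, called after "Emit:" by a JSON object that holds its "fn" and its "kwargs", one argument or row to a line. drive_tool: Moves the arm, as the interface text tells. Its arguments: {"type":"object","properties":{"targets":{"type":"array","items":{"type":"array"}},"newtons":{"type":"number"}},"required":["targets"]}

```bash
mkdir -p pics; ls
python3 - <<'E'
from bench import *
import cv2, numpy as np
s=observe(); print(s)
for n in ["scene","top","wrist"]:
    c=get_calibration(n); print(n,c)
    p,d=snapshot(n); cv2.imwrite(f"pics/{n}0.png",p[:,:,::-1]); np.save(f"pics/{n}0.npy",d)
E
```

```text
pics
{'clock': 0.0, 'qpos': array([-1.35759531e+00,  3.51271292e-01,  1.65243794e+00,  1.10255715e-06,
        1.13908516e+00, -8.46099956e-02]), 'dq': array([-5.55798740e-04, -8.37127504e-04,  6.21966139e-05,  6.41396648e-04,
       -1.20199600e-03, -5.75071308e-04]), 'tau': array([-5.75981085e-04, -4.97328258e+01, -2.85260707e+01,  6.99336687e-02,
        2.56791164e-02, -1.03756386e-04]), 'ee_pos': array([ 0.16133635, -0.52546657,  0.24007695]), 'ee_rot': array([-5.99659584e-04,  9.88933901e-01,  1.48355582e-01, -3.81070372e-05]), 'contact_force': array([ 0.16878126, -1.03196943,  0.15137538]), 'ft_torque': array([-0.0057515 ,  0.01016254,  0.04179581]), 'width': 0.09271371466173134}
scene {'fovy': 55.35208271397276, 'cx': 250.70823634730718, 'cy': 193.27734763402887, 'eye': array([1.02897095, 0.25516595, 0.91869566]), 'rotation': array([-0.11790201,  0.42704419,  0.86318524, -0.24216445])}
top {'fovy': 56.43287110659458, 'cx': 254.111323351608, 'cy': 191.96281328016582, 'eye': array([ 0.47759876, -0.04947218,  0.77398741]), 'rotation': array([-0.07431816,  0.73044252, -0.67543887,  0.06865035])}
wrist {'fovy': 62.192687381844735, 'cx': 257.36956185659005, 'cy': 191.6906222772717, 'eye': array([ 0.2384743 , -0.50278459,  0.38306378]), 'rotation': array([ 0.1168255 ,  0.79576226, -0.58788314, -0.08664666])}
```

View pics/scene0.png

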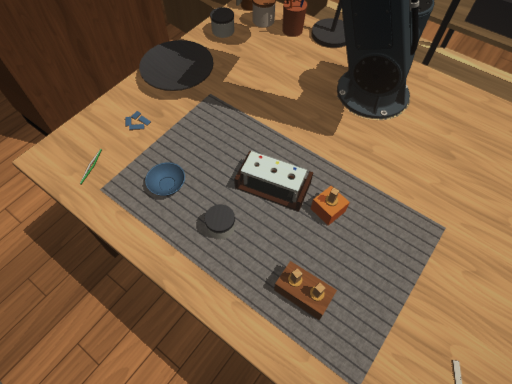

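View pics/top0.png

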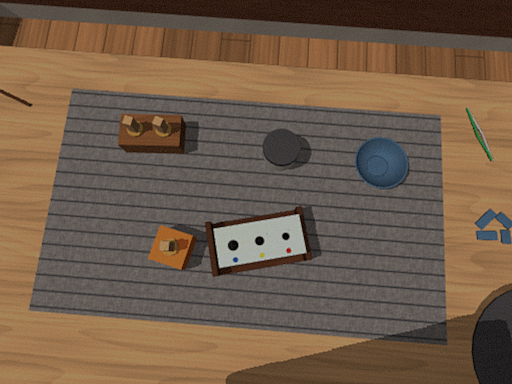

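View pics/wrist0.png

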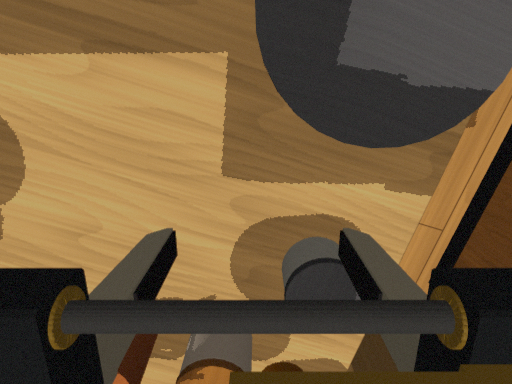

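The top view shows the stand with its peg near (170,247) and the gauge holes at (233,245), (260,240) and (286,236). The rack, tin and bowl sit further out.

```bash
cat > h.py <<'E'
from bench import *
import cv2, numpy as np
from scipy.spatial.transform import Rotation as R
def Q(q): return R.from_quat([q[1],q[2],q[3],q[0]])
class Cam:
    def __init__(s,n):
        c=get_calibration(n); s.f=192/np.tan(np.radians(c["fovy"])/2); s.cx=c["cx"]; s.cy=c["cy"]; s.eye=np.array(c["eye"]); s.M=Q(c["rotation"]).as_matrix()
    def ray(s,u,v): return s.M@np.array([(u-s.cx)/s.f,(v-s.cy)/s.f,1.])
    def plane(s,u,v,z):
        r=s.ray(u,v); return s.eye+r*(z-s.eye[2])/r[2]
    def pt(s,u,v,d): return s.eye+s.ray(u,v)*d
    def proj(s,p):
        q=s.M.T@(np.asarray(p)-s.eye); return np.array([q[0]/q[2]*s.f+s.cx,q[1]/q[2]*s.f+s.cy])
def tri(c1,p1,c2,p2):
    a=c1.ray(*p1);b=c2.ray(*p2);A=np.stack([a,-b],1);t=np.linalg.lstsq(A,c2.eye-c1.eye,rcond=None)[0]
    x=c1.eye+a*t[0];y=c2.eye+b*t[1];return (x+y)/2,np.linalg.norm(x-y)
def tool():
    s=observe(); return np.array(s["ee_pos"]),Q(s["ee_rot"]).as_matrix(),s
def save(n,p): cv2.imwrite("pics/"+n,p[:,:,::-1])
E
python3 - <<'E'
from h import *
p=cv2.imread("pics/top0.png"); q=cv2.imread("pics/scene0.png")
cv2.imwrite("pics/tz.png",cv2.resize(p[195:285,140:320],None,fx=4.4,fy=4.4,interpolation=cv2.INTER_CUBIC))
cv2.imwrite("pics/sz.png",cv2.resize(q[145:230,230:355],None,fx=6.2,fy=6.2,interpolation=cv2.INTER_CUBIC))
c=Cam("top");d=np.load("pics/top0.npy")
print(c.M[:,2])
for u,v in [(233,245),(260,240),(286,236),(170,242),(170,260),(185,260),(275,225),(300,250)]: print(u,v,c.plane(u,v,.075).round(4),c.pt(u,v,d[v,u]).round(4))
p0,M,s=tool(); print(M.round(3)); w=Cam("wrist"); print((M.T@(w.eye-p0)).round(4)); print((M.T@w.M).round(3))
E
```

```text
[ 0.20068502  0.01583206 -0.97952788]
233 245 [ 0.5131 -0.0056  0.075 ] [ 0.5163 -0.0017  0.0123]
260 240 [ 0.5268 -0.057   0.075 ] [ 0.5313 -0.0577  0.0118]
286 236 [ 0.5385 -0.1068  0.075 ] [ 0.544  -0.112   0.0119]
170 242 [0.5093 0.1166 0.075 ] [0.5083 0.1109 0.099 ]
170 260 [0.4753 0.1123 0.075 ] [0.4752 0.1171 0.0544]
185 260 [0.4775 0.0836 0.075 ] [0.4775 0.0896 0.044 ]
275 225 [ 0.5582 -0.0841  0.075 ] [ 0.5585 -0.0842  0.0724]
300 250 [ 0.5137 -0.1354  0.075 ] [ 0.5138 -0.1356  0.0734]
[[ 0.956  0.293 -0.   ]
 [ 0.293 -0.956  0.001]
 [ 0.    -0.001 -1.   ]]
[ 0.0804  0.0008 -0.1429]
[[ 0.    -0.958 -0.288]
 [ 1.     0.     0.001]
 [-0.001 -0.288  0.958]]
```

View pics/tz.png

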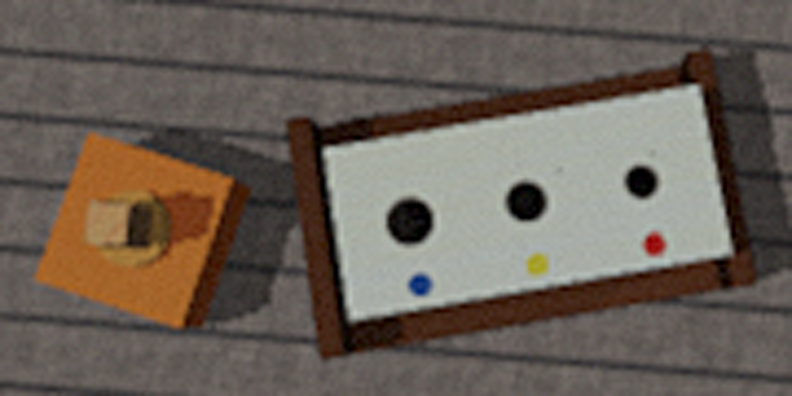

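View pics/sz.png

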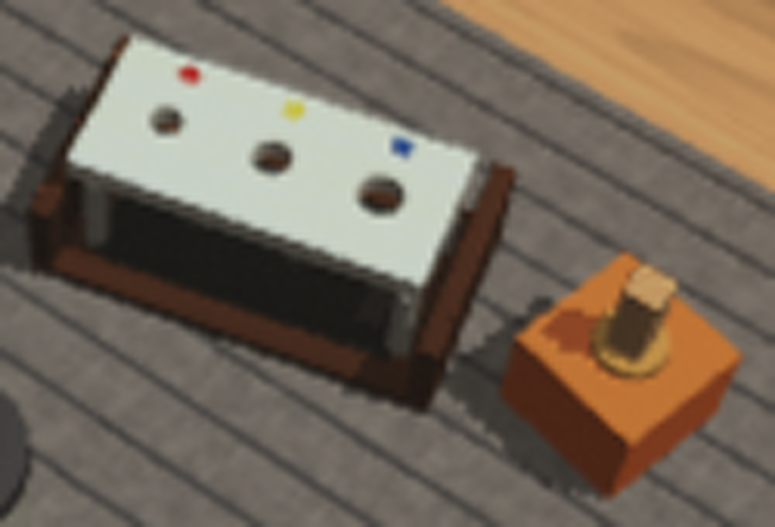

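The wrist camera needs to be closer, so I'm moving the tool towards the stand. That is about 0.50 along tool x and -0.48 along tool y.

Emit:
{"fn": "drive_tool", "kwargs": {
  "targets": [
    [[0,0,0],[0.042,-0.04,0],1],
    [[0,0,0],[0.085,-0.08,0],1],
    [[0,0,0],[0.125,-0.12,0],1],
    [[0,0,0],[0.17,-0.16,0],1],
    [[0,0,0],[0.21,-0.2,0],1]
  ]
}}

```text
clock: 0.78
ee_pos: [0.3041, -0.2712, 0.2406]
ee_rot: [0.0, 0.989, 0.148, 0.0]
contact_force: [-0.4, -0.4, 0.0]
width: 0.0927
```

Emit:
{"fn": "drive_tool", "kwargs": {
  "targets": [
    [[0,0,0],[0.042,-0.04,0],1],
    [[0,0,0],[0.085,-0.08,0],1],
    [[0,0,0],[0.125,-0.12,0],1],
    [[0,0,0],[0.17,-0.16,0],1],
    [[0,0,0],[0.21,-0.2,0],1]
  ]
}}

```text
clock: 1.4
ee_pos: [0.4463, -0.0182, 0.2407]
ee_rot: [0.0, 0.989, 0.149, 0.0]
contact_force: [0.4, -1.0, 0.3]
width: 0.0932
```

Emit:
{"fn": "drive_tool", "kwargs": {
  "targets": [
    [[0,0,0],[0.04,-0.04,0],1],
    [[0,0,0],[0.08,-0.08,0],1],
    [[0,0,0],[0.08,-0.08,0],1]
  ]
}}

```text
clock: 1.78
ee_pos: [0.4993, 0.0825, 0.2402]
ee_rot: [-0.0, 0.989, 0.15, -0.0]
contact_force: [-0.9, -0.2, -0.5]
width: 0.0928
```

Run:
```python
from h import *
p0,M,s=tool(); print(s["clock"],p0.round(4),s["contact_force"].round(2),s["dq"].round(3)); print(M.round(3))
c=Cam("wrist"); p,d=snapshot("wrist"); save("w1.png",p); np.save("pics/w1.npy",d)
np.savez("pics/c1.npz",eye=c.eye,M=c.M)
```

```text
1.775 [0.4993 0.0825 0.2402] [-0.88 -0.25 -0.46] [-0.066 -0.033  0.053 -0.013  0.001 -0.047]
[[ 0.955  0.297 -0.   ]
 [ 0.297 -0.955  0.   ]
 [-0.    -0.    -1.   ]]
```

View pics/w1.png

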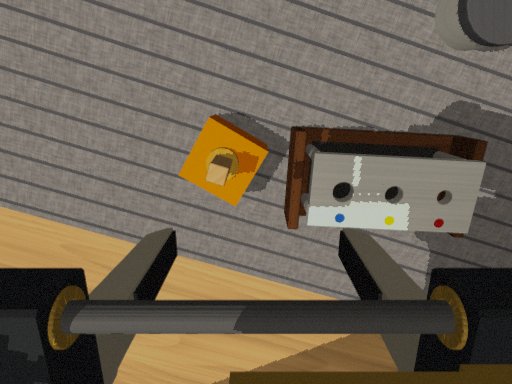

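The wrist view shows the peg at about (221,165) in the orange stand. The holes are at (343,191), (394,194) and (444,197).

Run:
```python
from h import *
p=cv2.imread("pics/w1.png")
cv2.imwrite("pics/w1a.png",cv2.resize(p[105:215,170:280],None,fx=5.4,fy=5.4,interpolation=cv2.INTER_CUBIC))
cv2.imwrite("pics/w1b.png",cv2.resize(p[120:245,280:490],None,fx=3.8,fy=3.8,interpolation=cv2.INTER_CUBIC))
```

```text
(no output)
```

View pics/w1a.png

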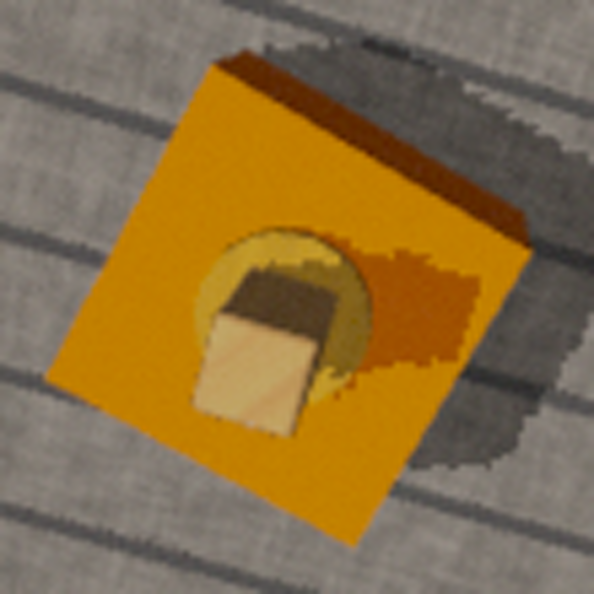

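View pics/w1b.png

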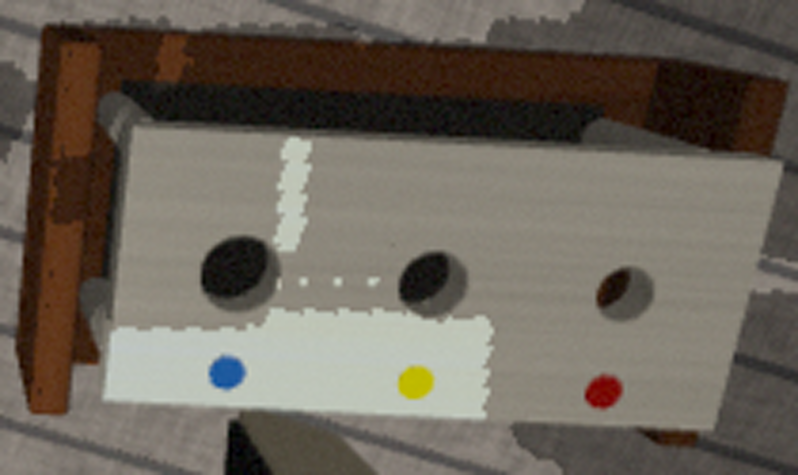

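Run:
```python
from h import *
z=np.load("pics/c1.npz"); c=Cam("wrist"); c.eye=z["eye"]; c.M=z["M"]; t=Cam("top"); d=np.load("pics/w1.npy"); dt=np.load("pics/top0.npy")
cr=np.array([(220,313),(324,340),(294,436),(193,406)])/5.4+[170,105]
P=[c.plane(*q,.105) for q in cr]; print(np.round(P,4)); ctr=np.mean(P,0); print("grip top",ctr)
P=np.array(P)
for i in range(4):
    e=P[(i+1)%4]-P[i]; print(np.linalg.norm(e).round(4),np.degrees(np.arctan2(e[1],e[0])).round(1))
print("collar",c.plane(222.4,163.5,.06))
cs=np.array([(215,65),(531,255),(353,548),(45,380)])/5.4+[170,105]
print("stand",np.mean([c.plane(*q,.055) for q in cs],0))
for n,wz,tz in [("large",(343.4,192.1),(410/4.4+140,221/4.4+195)),("med",(393.8,194.9),(526/4.4+140,202/4.4+195)),("small",(444.5,197.1),(642/4.4+140,182/4.4+195)),("griptop",(217.8,174.3),(107/4.4+140,223/4.4+195)),("collar",(222.4,163.5),(134/4.4+140,228/4.4+195))]:
    zz=.105 if n=="griptop" else .06 if n=="collar" else .075
    print(n,c.plane(*wz,zz).round(4),t.plane(*tz,zz).round(4),tri(c,wz,t,tz))
print("depth griptop",c.pt(218,174,d[174,218]), t.pt(164,246,dt[246,164]))
print("plate",c.pt(330,205,d[205,330]))
fr=[c.plane(*(np.array(q)/3.8+[280,120]),.0) for q in [(240,274)]]
# plate corners
pc=[c.plane(*(np.array(q)/3.8+[280,120]),.075) for q in [(134,126),(782,160),(716,430),(104,402)]]; print(np.round(pc,4),np.mean(pc,0))
```

```text
[[0.5096 0.1281 0.105 ]
 [0.5103 0.1106 0.105 ]
 [0.493  0.1109 0.105 ]
 [0.493  0.1284 0.105 ]]
grip top [0.50148376 0.11949867 0.105     ]
0.0176 -87.6
0.0173 179.0
0.0175 90.0
0.0166 -0.8
collar [0.50184786 0.12016124 0.06      ]
stand [0.50061165 0.11972638 0.055     ]
large [ 0.5133 -0.0052  0.075 ] [ 0.5127 -0.006   0.075 ] (array([ 0.51287016, -0.00590423,  0.07290289]), np.float64(5.311269651504773e-05))
med [ 0.5257 -0.055   0.075 ] [ 0.525  -0.0563  0.075 ] (array([ 0.52525507, -0.05631819,  0.07248212]), np.float64(0.0001809346486612577))
small [ 0.5389 -0.1052  0.075 ] [ 0.5378 -0.1067  0.075 ] (array([ 0.53828917, -0.10704197,  0.07212331]), np.float64(0.0005939305608537711))
griptop [0.5015 0.1194 0.105 ] [0.5004 0.1192 0.105 ] (array([0.5006294 , 0.11972133, 0.10216853]), np.float64(0.0003411820844845054))
collar [0.5018 0.1202 0.06  ] [0.5007 0.1181 0.06  ] (array([0.50065008, 0.12006191, 0.05350962]), np.float64(0.0009715816668905687))
depth griptop [0.501547   0.11938991 0.10400575] [0.4998308  0.11978328 0.10454158]
plate [0.49601709 0.00231756 0.07354301]
[[ 0.5421  0.0358  0.075 ]
 [ 0.5836 -0.1274  0.075 ]
 [ 0.5104 -0.1475  0.075 ]
 [ 0.4679  0.0171  0.075 ]] [ 0.52601294 -0.05549749  0.075     ]
```

The peg is at about (0.501, 0.1195) with its grip yaw near 0. I'll move above it, turn to match, and take a second view.

Emit:
{"fn": "drive_tool", "kwargs": {
  "targets": [
    [[0,0,0.15],[0.006,-0.017,0.03],0.5],
    [[0,0,0.31],[0.0127,-0.035,0.06],0.5],
    [[0,0,0.31],[0.0127,-0.035,0.06],0.5],
    [[0,0,0.31],[0.0127,-0.035,0.06],0.5]
  ]
}}

```text
clock: 2.33
ee_pos: [0.5007, 0.116, 0.1817]
ee_rot: [0.0, 1.0, -0.005, 0.0]
contact_force: [-0.4, -0.0, -0.9]
width: 0.0574
```

Run:
```python
from h import *
p0,M,s=tool(); print(s["clock"],p0.round(4),s["contact_force"].round(2),s["dq"].round(3)); print(M.round(3))
c=Cam("wrist"); p,d=snapshot("wrist"); save("w2.png",p); np.save("pics/w2.npy",d)
np.savez("pics/c2.npz",eye=c.eye,M=c.M)
a=c.proj([.5012,.1195,.105]); print(a)
x,y=int(a[0]),int(a[1]); np.save("pics/o2.npy",[x-60,y-60])
cv2.imwrite("pics/w2a.png",cv2.resize(p[max(y-60,0):y+60,x-60:x+60,::-1],None,fx=5,fy=5,interpolation=cv2.INTER_CUBIC))
```

```text
2.325 [0.5007 0.116  0.1817] [-0.44 -0.02 -0.91] [-0.002 -0.009 -0.009  0.    -0.003  0.014]
[[ 1.    -0.009  0.001]
 [-0.009 -1.    -0.   ]
 [ 0.001  0.    -1.   ]]
[251.48290453 210.35745765]
```

View pics/w2a.png

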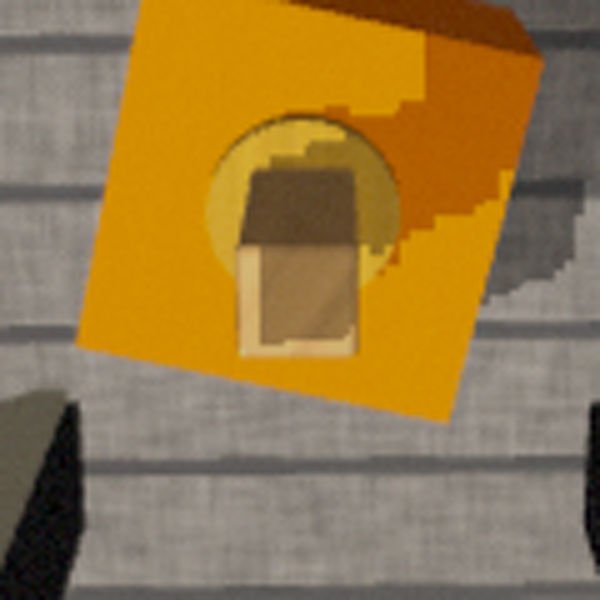

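View pics/w2.png

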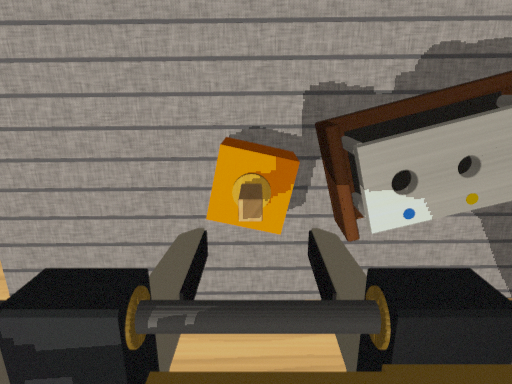

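The grip is square to the tool, with its top centre at (250.7,210), which matches the prediction. Next I go down and grip it.

Emit:
{"fn": "drive_tool", "kwargs": {
  "targets": [
    [[0,0,0],[0,-0.0035,0.04],0.5],
    [[0,0,0],[0,-0.0035,0.075],0.5],
    [[0,0,0],[0,-0.0035,0.0937],0.5],
    [[0,0,0],[0,-0.0035,0.0937],0.5]
  ],
  "newtons": 30
}}

```text
clock: 2.88
ee_pos: [0.5004, 0.1198, 0.087]
ee_rot: [0.0, 1.0, -0.006, -0.0]
contact_force: [-0.4, 0.9, 0.0]
width: 0.0465
```

Emit:
{"fn": "drive_tool", "kwargs": {
  "targets": [
    [[0,0,0],[0,0,0],0],
    [[0,0,0],[0,0,0],0],
    [[0,0,0],[0,0,0],0],
    [[0,0,0],[0,0,0],0],
    [[0,0,0],[0,0,0],0]
  ],
  "newtons": 30
}}

```text
clock: 3.5
ee_pos: [0.5008, 0.1205, 0.0875]
ee_rot: [-0.0, 1.0, -0.006, 0.0]
contact_force: [-1.9, -0.8, 5.5]
width: 0.0179
```

Run:
```python
from h import *
p0,M,s=tool(); print(s["clock"],p0.round(5),s["contact_force"].round(2),s["width"],s["ft_torque"].round(3)); print(M.round(4))
def ld(n):
    z=np.load(n); c=Cam("wrist"); c.eye=z["eye"]; c.M=z["M"]; return c
a=ld("pics/c1.npz");b=ld("pics/c2.npz")
print(tri(a,(217.8,174.3),b,(250.7,210)))
p=cv2.imread("pics/w2.png"); cv2.imwrite("pics/w2b.png",cv2.resize(p[130:230,350:500],None,fx=5,fy=5,interpolation=cv2.INTER_CUBIC))
```

```text
3.5 [0.50076 0.12051 0.08748] [-1.87 -0.75  5.53] 0.017923090567711335 [-0.096  0.173  0.062]
[[ 9.999e-01 -1.200e-02  7.000e-04]
 [-1.200e-02 -9.999e-01  0.000e+00]
 [ 7.000e-04 -0.000e+00 -1.000e+00]]
(array([0.50092355, 0.11982192, 0.10320782]), np.float64(0.0006076869886396336))
```

View pics/w2b.png

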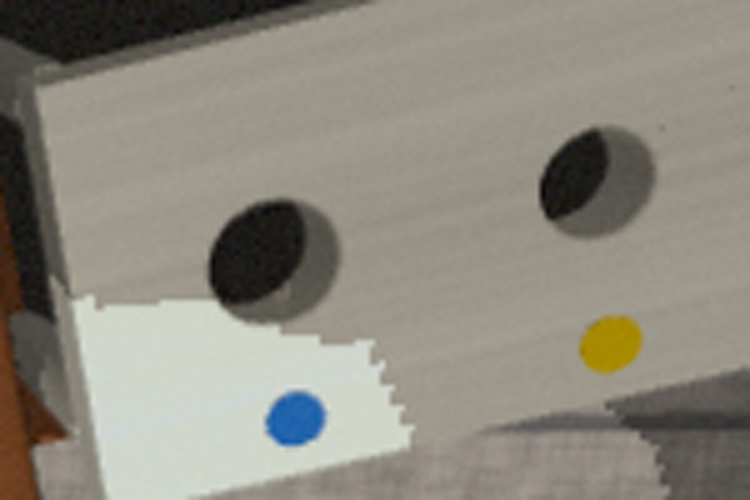

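Emit:
{"fn": "drive_tool", "kwargs": {
  "targets": [
    [[0,0,0],[0,0,-0.02],0],
    [[0,0,0],[0,0,-0.05],0],
    [[0,0,0],[0,0,-0.09],0],
    [[0,0,0],[0,0,-0.09],0]
  ]
}}

```text
clock: 4.0
ee_pos: [0.5017, 0.1207, 0.1794]
ee_rot: [-0.0, 1.0, -0.006, 0.002]
contact_force: [0.6, -0.6, -1.7]
width: 0.0177
```

Run:
```python
from h import *
p0,M,s=tool(); print(s["clock"],p0.round(5),s["contact_force"].round(2),s["width"]); print(M.round(4))
def ld(n):
    z=np.load(n); c=Cam("wrist"); c.eye=z["eye"]; c.M=z["M"]; return c
a=ld("pics/c1.npz");b=ld("pics/c2.npz")
for q1,q2 in [((343.4,192.1),(405,182.3)),((393.8,194.9),(469.5,166.4))]:
    print(tri(a,q1,b,q2),b.plane(*q2,.075),a.plane(*q1,.075))
p,d=snapshot("scene"); save("s3.png",p); p,d=snapshot("wrist"); save("w3.png",p)
```

```text
4.0 [0.5017  0.12075 0.17935] [ 0.56 -0.59 -1.71] 0.017654850263167595
[[ 9.999e-01 -1.200e-02  4.800e-03]
 [-1.200e-02 -9.999e-01  7.000e-04]
 [ 4.800e-03 -8.000e-04 -1.000e+00]]
(array([ 0.51275117, -0.00600522,  0.07255086]), np.float64(0.00016003674477215225)) [ 0.51334732 -0.00479449  0.075     ] [ 0.51332188 -0.00516407  0.075     ]
(array([ 0.52548709, -0.05621614,  0.07282338]), np.float64(0.00020228423761503242)) [ 0.52606255 -0.05477533  0.075     ] [ 0.52574986 -0.05504557  0.075     ]
```

View pics/w3.png

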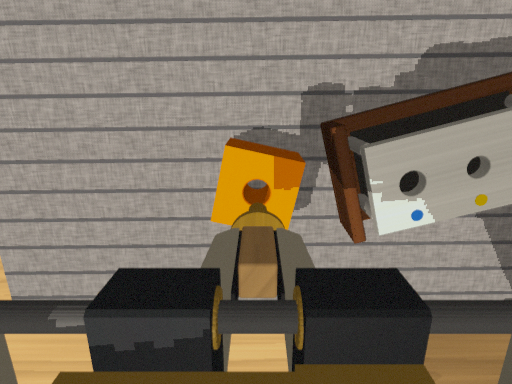

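View pics/s3.png

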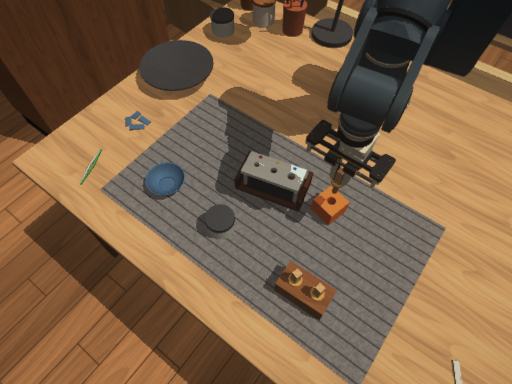

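The peg is held: the wrist view shows it between the fingers and the stand hole empty at (257,190). Next I move over the large hole.

Emit:
{"fn": "drive_tool", "kwargs": {
  "targets": [
    [[0,0,0],[0.005,0.045,0],0],
    [[0,0,0],[0.01,0.09,0],0],
    [[0,0,0],[0.014,0.125,0],0],
    [[0,0,0],[0.014,0.125,0.015],0],
    [[0,0,0],[0.014,0.125,0.019],0]
  ]
}}

```text
clock: 4.72
ee_pos: [0.5118, -0.0041, 0.1558]
ee_rot: [-0.0, 1.0, -0.006, -0.002]
contact_force: [0.4, 0.7, -0.9]
width: 0.0176
```

Emit:
{"fn": "drive_tool", "kwargs": {
  "targets": [
    [[0,0,0],[0,0,0],0],
    [[0,0,0],[0,0,0],0]
  ]
}}

```text
clock: 4.97
ee_pos: [0.513, -0.004, 0.158]
ee_rot: [-0.0, 1.0, -0.006, 0.0]
contact_force: [0.1, 0.9, -0.3]
width: 0.018
```

Run:
```python
from h import *
p0,M,s=tool(); print(s["clock"],p0.round(5),s["contact_force"].round(2),s["width"]); print(M.round(4))
c=Cam("wrist");print(c.proj([.513,-.0045,.075]),c.proj(p0+[0,0,-.0775]))
p,d=snapshot("wrist"); save("w4.png",p); cv2.imwrite("pics/w4a.png",cv2.resize(p[150:260,190:340,::-1],None,fx=5,fy=5,interpolation=cv2.INTER_CUBIC))
c=Cam("top");print(c.proj([.513,-.0045,.075]),c.proj(p0+[0,0,-.0775]));p,d=snapshot("top"); cv2.imwrite("pics/t4a.png",cv2.resize(p[190:290,190:320,::-1],None,fx=6,fy=6,interpolation=cv2.INTER_CUBIC))
```

```text
4.975 [ 0.51298 -0.00398  0.158  ] [ 0.07  0.9  -0.33] 0.01803463110748309
[[ 9.999e-01 -1.110e-02  1.000e-04]
 [-1.110e-02 -9.999e-01  0.000e+00]
 [ 1.000e-04 -0.000e+00 -1.000e+00]]
[256.98448966 207.91427849] [256.27916375 210.45964497]
[232.41105336 245.03110741] [231.9722648  244.85988589]
```

View pics/w4a.png

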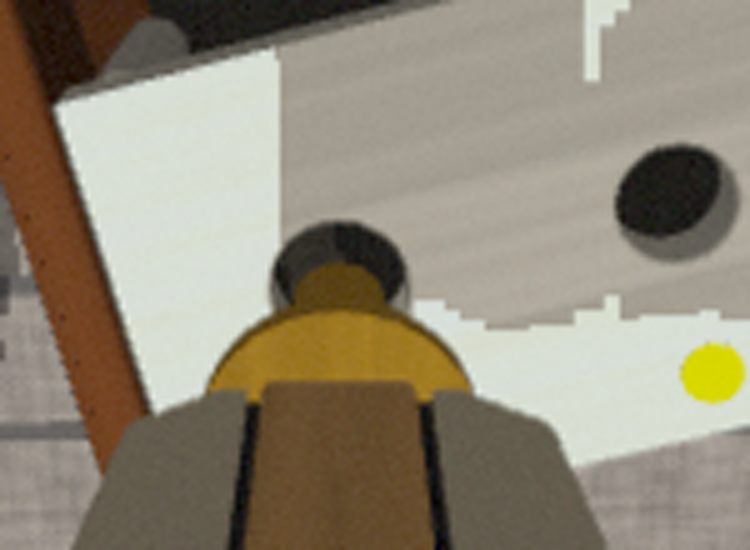

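View pics/t4a.png

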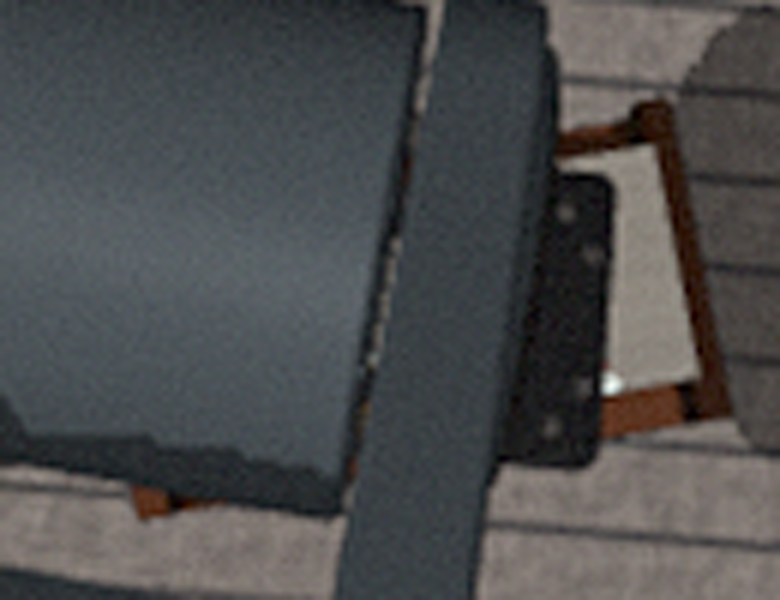

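In the wrist view the shank (crop x≈339) is centred in the large hole (x≈340). The shank looks thin, perhaps 14 mm. I'm going down gently.

Emit:
{"fn": "drive_tool", "kwargs": {
  "targets": [
    [[0,0,0],[0,0,0.004],0],
    [[0,0,0],[0,0,0.007],0],
    [[0,0,0],[0,0,0.01],0],
    [[0,0,0],[0,0,0.013],0],
    [[0,0,0],[0,0,0.013],0]
  ]
}}

```text
clock: 5.7
ee_pos: [0.5128, -0.0047, 0.1447]
ee_rot: [-0.0, 1.0, -0.006, -0.0]
contact_force: [0.7, 0.0, -0.3]
width: 0.0182
```

Emit:
{"fn": "drive_tool", "kwargs": {
  "targets": [
    [[0,0,0],[0,0,0.006],0],
    [[0,0,0],[0,0,0.013],0],
    [[0,0,0],[0,0,0.02],0],
    [[0,0,0],[0,0,0.027],0],
    [[0,0,0],[0,0,0.03],0]
  ]
}}

```text
clock: 6.32
ee_pos: [0.5127, -0.0047, 0.1143]
ee_rot: [-0.0, 1.0, -0.006, -0.0]
contact_force: [-0.7, 0.5, -0.8]
width: 0.0178
```

Emit:
{"fn": "drive_tool", "kwargs": {
  "targets": [
    [[0,0,0],[0,0,0.003],0],
    [[0,0,0],[0,0,0.005],0],
    [[0,0,0],[0,0,0.007],0],
    [[0,0,0],[0,0,0.007],0]
  ]
}}

```text
clock: 6.82
ee_pos: [0.5129, -0.0047, 0.1079]
ee_rot: [-0.0, 1.0, -0.006, -0.0]
contact_force: [-0.5, 1.0, -1.1]
width: 0.0179
```

Run:
```python
from h import *
p0,M,s=tool(); print(s["clock"],p0.round(5),s["contact_force"].round(2),s["width"]); print(M.round(4))
p,d=snapshot("wrist"); cv2.imwrite("pics/w5a.png",cv2.resize(p[130:270,160:400,::-1],None,fx=3.3,fy=3.3,interpolation=cv2.INTER_CUBIC))
```

```text
6.825 [ 0.51291 -0.00466  0.10786] [-0.52  0.98 -1.07] 0.01793699454097744
[[ 9.999e-01 -1.220e-02 -1.000e-04]
 [-1.220e-02 -9.999e-01  0.000e+00]
 [-1.000e-04 -0.000e+00 -1.000e+00]]
```

View pics/w5a.png

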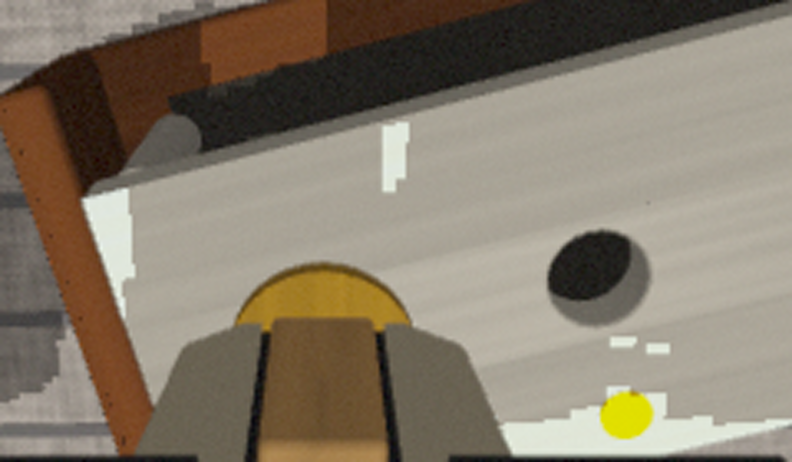

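Emit:
{"fn": "drive_tool", "kwargs": {
  "targets": [
    [[0,0,0],[0,0,0.0005],0],
    [[0,0,0],[0,0,0.001],0],
    [[0,0,0],[0,0,0.001],0]
  ]
}}

```text
clock: 7.25
ee_pos: [0.5131, -0.0046, 0.1071]
ee_rot: [-0.0, 1.0, -0.006, 0.0]
contact_force: [0.6, 1.3, 1.8]
width: 0.0177
```

Run:
```python
from h import *
p0,M,s=tool(); print(s["clock"],p0.round(5),s["contact_force"].round(2))
```

```text
7.25 [ 0.51306 -0.00459  0.10711] [0.61 1.26 1.8 ]
```

The collar touches at TCP z 0.1071, so the large hole has been passed. Next is lifting out and moving to the medium hole.

Emit:
{"fn": "drive_tool", "kwargs": {
  "targets": [
    [[0,0,0],[0,0,-0.018],0],
    [[0,0,0],[0,0,-0.036],0],
    [[0,0,0],[0,0,-0.051],0],
    [[0,0,0],[0.007,0.025,-0.051],0],
    [[0,0,0],[0.014,0.05,-0.051],0]
  ]
}}

```text
clock: 7.88
ee_pos: [0.5265, -0.0553, 0.1583]
ee_rot: [0.0, 1.0, -0.006, 0.0]
contact_force: [0.4, -0.5, -0.3]
width: 0.0181
```

Emit:
{"fn": "drive_tool", "kwargs": {
  "targets": [
    [[0,0,0],[0,0,0],0],
    [[0,0,0],[0,0,0],0]
  ]
}}

```text
clock: 8.12
ee_pos: [0.526, -0.0544, 0.1578]
ee_rot: [-0.0, 1.0, -0.006, -0.0]
contact_force: [-0.5, 0.2, -1.0]
width: 0.0177
```

Run:
```python
from h import *
p0,M,s=tool(); print(s["clock"],p0.round(5),s["contact_force"].round(2),s["width"]); print(M.round(4))
c=Cam("wrist");print((5*(c.proj([.5264,-.0547,.075])-[190,150])).round(1),(5*(c.proj(p0+[0,0,-.0775])-[190,150])).round(1))
p,d=snapshot("wrist"); save("w6.png",p); cv2.imwrite("pics/w6a.png",cv2.resize(p[150:260,190:340,::-1],None,fx=5,fy=5,interpolation=cv2.INTER_CUBIC))
```

```text
8.125 [ 0.526   -0.05437  0.15784] [-0.5   0.21 -0.97] 0.017682064128207796
[[ 9.999e-01 -1.240e-02 -5.000e-04]
 [-1.240e-02 -9.999e-01  2.000e-04]
 [-5.000e-04 -2.000e-04 -1.000e+00]]
[333.8 287.3] [331.6 302.1]
```

View pics/w6a.png

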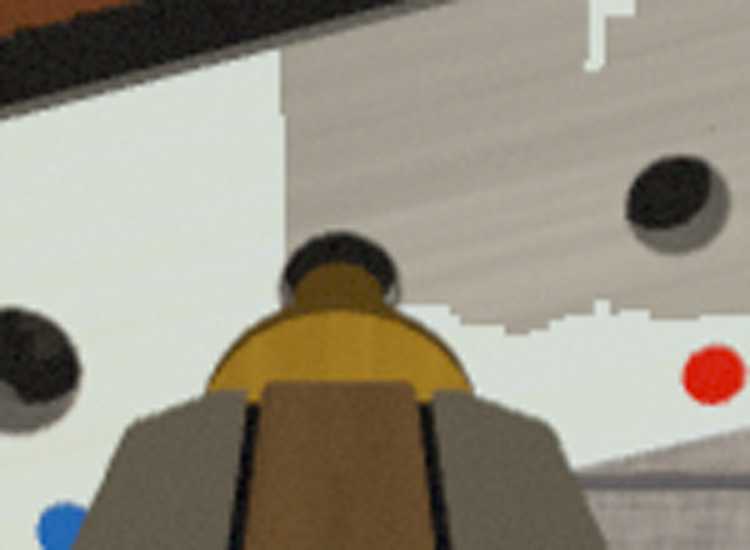

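The shank (x≈339) is centred in the medium hole (x≈340). The vertical offset also matches the prediction.

Emit:
{"fn": "drive_tool", "kwargs": {
  "targets": [
    [[0,0,0],[0,0,0.004],0],
    [[0,0,0],[0,0,0.007],0],
    [[0,0,0],[0,0,0.01],0],
    [[0,0,0],[0,0,0.013],0],
    [[0,0,0],[0,0,0.013],0]
  ]
}}

```text
clock: 8.8
ee_pos: [0.5262, -0.0548, 0.1446]
ee_rot: [-0.0, 1.0, -0.006, -0.0]
contact_force: [-0.3, -0.7, -0.5]
width: 0.0177
```

Emit:
{"fn": "drive_tool", "kwargs": {
  "targets": [
    [[0,0,0],[0,0,0.006],0],
    [[0,0,0],[0,0,0.013],0],
    [[0,0,0],[0,0,0.02],0],
    [[0,0,0],[0,0,0.027],0],
    [[0,0,0],[0,0,0.03],0]
  ]
}}

```text
clock: 9.43
ee_pos: [0.5261, -0.0548, 0.1143]
ee_rot: [-0.0, 1.0, -0.006, -0.0]
contact_force: [-1.0, 0.6, -1.3]
width: 0.0176
```

Emit:
{"fn": "drive_tool", "kwargs": {
  "targets": [
    [[0,0,0],[0,0,0.003],0],
    [[0,0,0],[0,0,0.005],0],
    [[0,0,0],[0,0,0.007],0],
    [[0,0,0],[0,0,0.0075],0],
    [[0,0,0],[0,0,0.008],0]
  ]
}}

```text
clock: 10.05
ee_pos: [0.5265, -0.0548, 0.1072]
ee_rot: [0.0, 1.0, -0.006, 0.0]
contact_force: [-0.2, 1.0, 2.8]
width: 0.0178
```

Run:
```python
from h import *
p0,M,s=tool(); print(s["clock"],p0.round(5),s["contact_force"].round(2),s["width"]); print(M.round(4))
```

```text
10.05 [ 0.52647 -0.05483  0.10719] [-0.19  1.01  2.81] 0.017777621328912845
[[ 9.999e-01 -1.210e-02  3.000e-04]
 [-1.210e-02 -9.999e-01 -1.000e-04]
 [ 3.000e-04  1.000e-04 -1.000e+00]]
```

The medium hole has been passed down to the collar, at about 2.8 N. Now the small hole.

Emit:
{"fn": "drive_tool", "kwargs": {
  "targets": [
    [[0,0,0],[0,0,-0.018],0],
    [[0,0,0],[0,0,-0.036],0],
    [[0,0,0],[0,0,-0.051],0],
    [[0,0,0],[0.007,0.025,-0.051],0],
    [[0,0,0],[0.0135,0.0502,-0.051],0]
  ]
}}

```text
clock: 10.68
ee_pos: [0.5394, -0.1057, 0.1584]
ee_rot: [0.0, 1.0, -0.006, 0.0]
contact_force: [0.3, -0.0, -1.5]
width: 0.0175
```

Emit:
{"fn": "drive_tool", "kwargs": {
  "targets": [
    [[0,0,0],[0,0,0],0],
    [[0,0,0],[0,0,0],0],
    [[0,0,0],[0,0,0],0]
  ]
}}

```text
clock: 11.05
ee_pos: [0.539, -0.1044, 0.1579]
ee_rot: [-0.0, 1.0, -0.006, -0.0]
contact_force: [0.4, 0.2, -1.0]
width: 0.0181
```

Run:
```python
from h import *
p0,M,s=tool(); print(s["clock"],p0.round(5),s["contact_force"].round(2),s["width"]); print(M.round(4))
c=Cam("wrist");print((8*(c.proj([.5393,-.1051,.075])-[210,170])).round(1),(8*(c.proj(p0+[0,0,-.0775])-[210,170])).round(1))
p,d=snapshot("wrist"); save("w7.png",p); cv2.imwrite("pics/w7a.png",cv2.resize(p[170:240,210:310,::-1],None,fx=8,fy=8,interpolation=cv2.INTER_CUBIC))
```

```text
11.05 [ 0.53901 -0.10442  0.15794] [ 0.45  0.23 -1.  ] 0.018138065763871003
[[ 9.999e-01 -1.150e-02 -3.000e-04]
 [-1.150e-02 -9.999e-01  2.000e-04]
 [-3.000e-04 -2.000e-04 -1.000e+00]]
[377.4 300.7] [370.  323.6]
```

View pics/w7a.png

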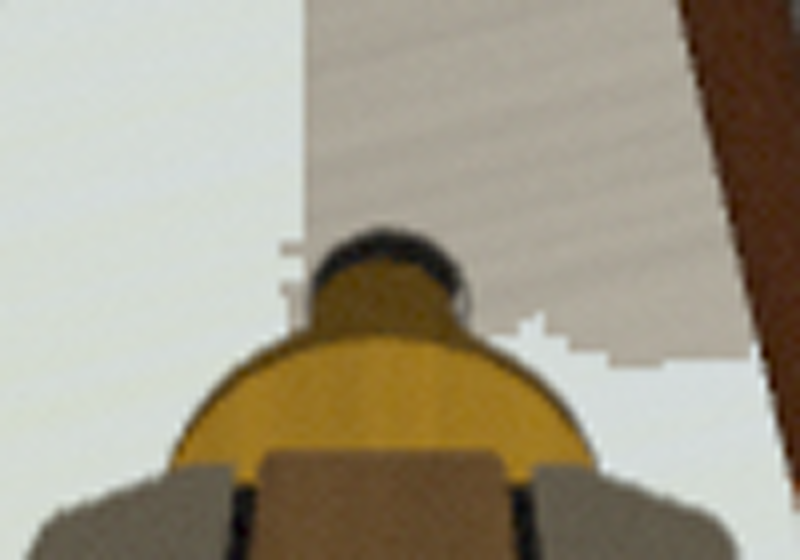

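The small hole is centred at x≈389 in the crop and the shank at x≈384, so I'll shift +0.4 mm in tool y and descend.

Emit:
{"fn": "drive_tool", "kwargs": {
  "targets": [
    [[0,0,0],[0,0.0004,0.003],0],
    [[0,0,0],[0,0.0004,0.006],0],
    [[0,0,0],[0,0.0004,0.008],0],
    [[0,0,0],[0,0.0004,0.009],0],
    [[0,0,0],[0,0.0004,0.009],0]
  ]
}}

```text
clock: 11.72
ee_pos: [0.5392, -0.1056, 0.1488]
ee_rot: [-0.0, 1.0, -0.006, -0.0]
contact_force: [0.8, 0.3, -1.3]
width: 0.018
```

Run:
```python
from h import *
p0,M,s=tool(); print(s["clock"],p0.round(5),s["contact_force"].round(2),s["ft_torque"].round(3),s["width"])
```

```text
11.725 [ 0.53918 -0.1056   0.14884] [ 0.83  0.29 -1.27] [0.032 0.042 0.016] 0.01803479802529829
```

There is no push 3 mm below the plate top, so it is in. I'll keep going gently.

Emit:
{"fn": "drive_tool", "kwargs": {
  "targets": [
    [[0,0,0],[0,0,0.002],0],
    [[0,0,0],[0,0,0.004],0],
    [[0,0,0],[0,0,0.006],0],
    [[0,0,0],[0,0,0.006],0]
  ]
}}

```text
clock: 12.22
ee_pos: [0.5391, -0.1056, 0.1427]
ee_rot: [-0.0, 1.0, -0.006, -0.0]
contact_force: [-0.7, 0.0, -1.2]
width: 0.0178
```

Run:
```python
from h import *
p0,M,s=tool(); print(s["clock"],p0.round(5),s["contact_force"].round(2),s["ft_torque"].round(3),s["width"])
```

```text
12.225 [ 0.53915 -0.10559  0.14273] [-0.65  0.03 -1.19] [ 0.049  0.008 -0.014] 0.01778479742193174
```

Emit:
{"fn": "drive_tool", "kwargs": {
  "targets": [
    [[0,0,0],[0,0,0.004],0],
    [[0,0,0],[0,0,0.008],0],
    [[0,0,0],[0,0,0.012],0],
    [[0,0,0],[0,0,0.016],0],
    [[0,0,0],[0,0,0.018],0]
  ]
}}

```text
clock: 12.85
ee_pos: [0.5391, -0.1056, 0.1246]
ee_rot: [-0.0, 1.0, -0.006, -0.0]
contact_force: [-0.5, -0.1, -0.9]
width: 0.0178
```

Emit:
{"fn": "drive_tool", "kwargs": {
  "targets": [
    [[0,0,0],[0,0,0.004],0],
    [[0,0,0],[0,0,0.008],0],
    [[0,0,0],[0,0,0.012],0],
    [[0,0,0],[0,0,0.015],0],
    [[0,0,0],[0,0,0.015],0]
  ]
}}

```text
clock: 13.48
ee_pos: [0.5391, -0.1056, 0.1097]
ee_rot: [-0.0, 1.0, -0.006, -0.0]
contact_force: [-1.1, -0.7, -0.5]
width: 0.0182
```

Run:
```python
from h import *
p0,M,s=tool(); print(s["clock"],p0.round(5),s["contact_force"].round(2),s["ft_torque"].round(3),s["width"])
```

```text
13.475 [ 0.53913 -0.10557  0.10969] [-1.07 -0.67 -0.45] [ 0.021 -0.017 -0.019] 0.018153233907030546
```

Emit:
{"fn": "drive_tool", "kwargs": {
  "targets": [
    [[0,0,0],[0,0,0.001],0],
    [[0,0,0],[0,0,0.002],0],
    [[0,0,0],[0,0,0.0026],0],
    [[0,0,0],[0,0,0.0026],0]
  ]
}}

```text
clock: 13.98
ee_pos: [0.5393, -0.1056, 0.1074]
ee_rot: [0.0, 1.0, -0.006, 0.0]
contact_force: [0.7, 0.0, -0.8]
width: 0.0178
```

Run:
```python
from h import *
p0,M,s=tool(); print(s["clock"],p0.round(5),s["contact_force"].round(2),s["ft_torque"].round(3),s["width"])
p,d=snapshot("wrist"); save("w8.png",p)
```

```text
13.975 [ 0.53927 -0.10563  0.10739] [ 0.72  0.04 -0.77] [-0.019  0.024 -0.035] 0.01782488093980666
```

View pics/w8.png

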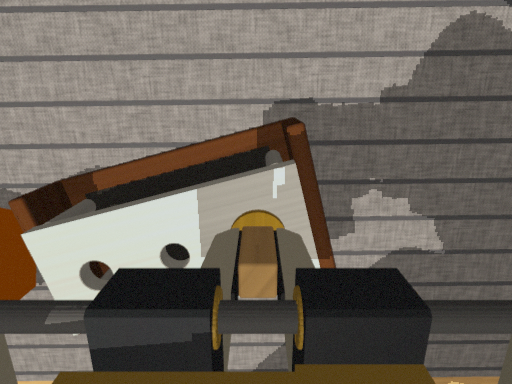

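The collar is within about 0.3 mm of the plate in the small hole, with no push. Now I open and go straight up.

Emit:
{"fn": "drive_tool", "kwargs": {
  "targets": [
    [[0,0,0],[0,0,0],0.5],
    [[0,0,0],[0,0,0],0.5],
    [[0,0,0],[0,0,0],0.5],
    [[0,0,0],[0,0,0],0.5],
    [[0,0,0],[0,0,0],0.5]
  ]
}}

```text
clock: 14.65
ee_pos: [0.5392, -0.1056, 0.1073]
ee_rot: [-0.0, 1.0, -0.006, 0.0]
contact_force: [-0.4, -0.2, 0.2]
width: 0.0463
```

Emit:
{"fn": "drive_tool", "kwargs": {
  "targets": [
    [[0,0,0],[0,0,-0.02],0.5],
    [[0,0,0],[0,0,-0.05],0.5],
    [[0,0,0],[0,0,-0.09],0.5],
    [[0,0,0],[0,0,-0.12],0.5],
    [[0,0,0],[0,0,-0.12],0.5]
  ]
}}

```text
clock: 15.28
ee_pos: [0.5401, -0.1058, 0.2293]
ee_rot: [0.001, 1.0, -0.006, 0.002]
contact_force: [0.5, -0.5, -0.5]
width: 0.0468
```

Run:
```python
from h import *
p0,M,s=tool(); print(s["clock"],p0.round(5),s["contact_force"].round(2),s["width"])
c=Cam("wrist");p,d=snapshot("wrist"); save("w9.png",p); np.save("pics/w9.npy",d); np.savez("pics/c9.npz",eye=c.eye,M=c.M)
cv2.imwrite("pics/w9a.png",cv2.resize(p[110:250,160:360,::-1],None,fx=4,fy=4,interpolation=cv2.INTER_CUBIC))
p,d=snapshot("scene"); save("s9.png",p)
```

```text
15.275 [ 0.54009 -0.10583  0.2293 ] [ 0.52 -0.53 -0.54] 0.04682068541468849
```

View pics/w9a.png

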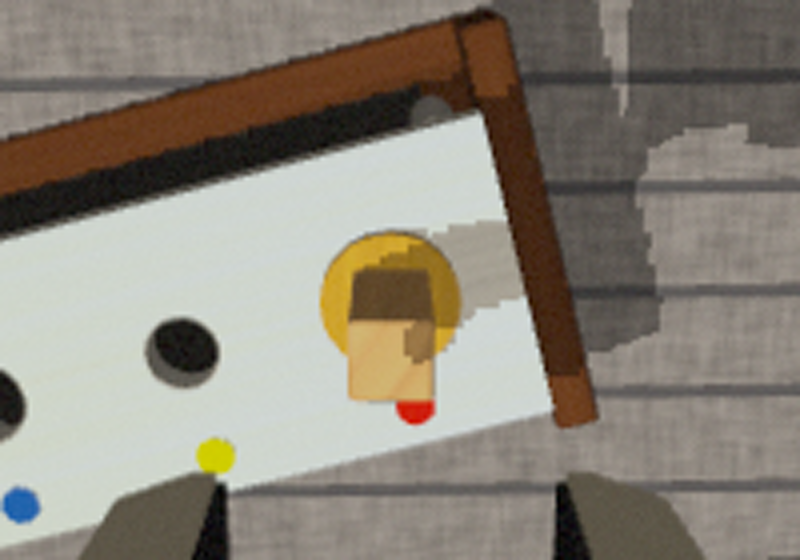

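View pics/s9.png

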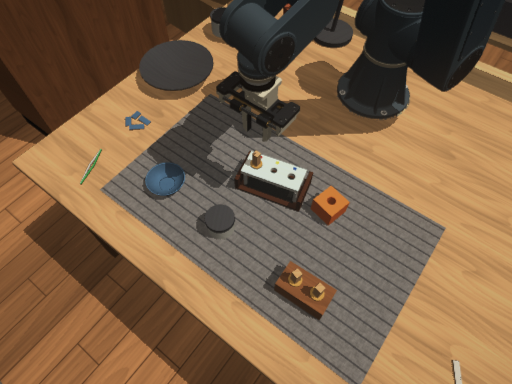

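The peg stands in the small hole with its collar on the plate and the gripper clear. The rack pegs, tin and bowl are unmoved. One height check before I hand in.

Run:
```python
from h import *
z=np.load("pics/c9.npz"); c=Cam("wrist"); c.eye=z["eye"]; c.M=z["M"]; d=np.load("pics/w9.npy")
for n,(x,y) in dict(grip=(385,360),collar=(345,270),plate=(270,300)).items():
    u,v=160+x//4,110+y//4; print(n,c.pt(u,v,np.median(d[v-1:v+2,u-1:u+2])).round(4))
P=[c.plane(160+x/4,110+y/4,.125) for x,y in [(349,320),(435,320),(435,402),(348,402)]]; print("grip top",np.mean(P,0).round(4)); print("collar",c.plane(160+391/4,110+302/4,.08).round(4))
print(observe()["contact_force"].round(2)); finish_job()
```

```text
grip [ 0.5394 -0.1056  0.1238]
collar [ 0.5477 -0.0961  0.0785]
plate [ 0.5389 -0.0773  0.0741]
grip top [ 0.5394 -0.1072  0.125 ]
collar [ 0.5396 -0.1072  0.08  ]
[ 0.07 -0.34 -0.16]
the job is handed in; nothing more can be done
```

The stand's peg passed all three holes and now stands released in the small hole, collar on the plate, so it is the 14 mm peg. I handed the job in at about 15 s of the 72 s.

- **Sizing:** I pushed it down to its collar in the large hole, then the medium one. In the small hole the collar ended within about 0.3 mm of the plate. The force readings at the end of the pushes were never above about 3 N, so the plate was never pressed far.
- **Height:** the last wrist view put the grip top 49.7 mm above the plate, against 50 mm expected.
- **Upright:** the collar and the grip top lie within 0.2 mm of each other horizontally.
- **Other things:** by eye in the scene picture, the two rack pegs, the tin and the bowl had not moved. I did not measure their positions.

One disagreement: the cameras read heights about 1–3 mm low and y about 1–1.5 mm off against the arm's own readings. This is about the stated calibration error and did not affect the result.

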